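# Rack the large eggs and show the small one to the inspection camera

## Robot

A 7-joint arm with a two-finger parallel gripper is mounted at the origin on a cart in front of the work surface, level with it; the furniture and walls round the work are solid. World frame = base frame: x ahead of the robot, y to its left, z up, the work surface at z = 0. Lengths are in m, angles in rad, forces in N, time in s.
With the tool pointing down it reaches from about 0.425 to 0.925 m from the base axis. Payload 6.8 kg.
Tool frame: the origin (TCP) lies at the very end of the fingers, on their centre line; the grasp point (between the pads) lies 19 mm behind it; z points along the fingers, y is the line along which they close (so a half turn about z gives the same grasp; the last joint's range is limited). The gripper opens to 88 mm and grips with 3 to 60 N. Pads are 20 mm wide; open, the fingers measure 115 mm over their backs; the gripper's body (75 mm by 178 mm) begins 61 mm behind the grasp point.
Start: joints at [1.088, 0.477, 0.022, 1.555, -0.011, 1.109, -0.083], TCP at [0.247, -0.628, 0.223] pointing down, gripper open.
Joint ranges: [-2.96, 2.96], [-0.34, 2.1], [-1.41, 1.46], [0.24, 2.44], [-1.37, 4.51], [0.17, 1.92], [-2.96, 2.96]. Speed limits (rad/s): [2.39, 2.39, 3.14, 3.14, 3.14, 3.14, 3.14].

## Interface

Orientations are given as [roll, pitch, yaw] about the fixed x, y, z axes, in that order (R = Rz(yaw) Ry(pitch) Rx(roll)).
In Python, from bench import bot gives the robot as it stands.
- The arm moves only by the tool apply_moves, never from a script. Its argument "targets" is a list of rows, each a list of 7 numbers: the turn, a rotation vector about the world's x, y, z in degrees, then the shift along the world's x, y, z in cm, then the gripper's target within -1 to 1 (fully open at 1, half-way at 0, shut at -1). In form: [[ax, ay, az, dx, dy, dz, jaw], ...]. A call has 1 to 12 rows; each row shifts and turns the commanded pose from where the row before left it; what a row does not reach is not made up. A row lasts 1/10 s, in which the tool goes at most 50 mm and 8.59 degrees, less where a joint would pass 70% of its speed; a pose out of reach is approached as far as the arm can. A call with a gripper value outside its range is refused whole. The fingers move at their own pace and stop on an object; "force" is the grip in N (left out, the last holds). Time passes only in rows, so rows that do not move let the fingers close. It gives the time, the measured TCP pose, the force, the opening and the grip force at its end, in the units of the state.
- bot.sense(): the state, without advancing time (a new reading comes with each control period).
- bot.camera(name): name is "side" or "top" or "wrist"; returns the picture (420x560x3 uint8, red, green, blue); there is no depth.
- bot.camera_info(name): a dict with "fx", "fy", "cx", "cy" (pixels), "rvec" (rotation vector, rad) and "tvec" (3), from world to camera coordinates, as OpenCV has them. Camera axes: x right, y down, z forward; pixel columns grow to the right and rows downward; lengths in m; the calibration is good to about 2 mm. A picture is of the moment at which its call begins: read the wrist's pose just before it. camera_info takes no time and is no camera call; for the wrist camera it gives the pose at the moment of the call.
- bot.sign_off(): hands the job in; it is judged then, once.
The state is a dict: "t": time; "joint_pos": joint angles; "qd": joint speeds; "joint_torque": joint torques, N m; "tool_pos": TCP position; "ee_rot": TCP orientation; "contact_force": force on the tool from outside, world axes, zero at the start; "wrist_torque": the same for the moment, N m; "width": finger opening in m; "grip_force": force on a finger pad.
Only numpy, scipy, OpenCV 4.12 (cv2) and the standard library are available. Lean on these libraries where they do the work, as an engineer would, in place of code of your own. Each camera call takes 0.05 s, during which the arm holds its last target. There are 200 camera calls.

## Task

Sort the three eggs in the egg cups: set the two large ones, pointed end down, into the two empty wells of the wooden rack, one in each; then take the small egg and hold it in the air in front of the inspection camera's lens, its pointed end aimed straight at the lens, with the widest part of the egg centred on the line of sight about 10 cm from the lens. Finish while still holding it there, steady. Do not drop any egg, and leave the eggs already in the rack and the other things on the worktop where they are.

Things in the scene. Friction and masses are not known exactly. Their poses are not given: they have to be found in the camera images.
- large_egg_a: Large hen's egg of plain shell, 45 mm at its widest and 58 mm long, rigid; origin in the middle of its widest section, +z along its long axis to the blunt end; the pointed end lies 32 mm from the origin, the blunt end 26 mm. At the start it stands, pointed end down, in one of the three egg cups (any). About 60 g.
- large_egg_b: Large egg just like large_egg_a, same size and origin, at the start in another of the egg cups.
- small_egg: Small hen's egg of plain shell, 37 mm at its widest and 47 mm long, rigid; origin in the middle of its widest section, +z along its long axis to the blunt end; the pointed end lies 26 mm from the origin, the blunt end 21 mm. At the start it stands, pointed end down, in the remaining egg cup; its widest section is then about 16 mm above the cup's rim. About 35 g.
- rack_egg_c: Large egg like the others, in well 0 of the rack from the start; stays there.
- rack_egg_d: Large egg like the others, in well 1 of the rack from the start; stays there.
- egg_rack: Fixed wooden egg rack: board 164x164x12 mm, top face 36 mm above the worktop, with four round through holes (wells) of 35 mm diameter, 84 mm apart in a square. Origin under its middle at worktop height; x, y along the edges, z up. A large egg seated in a well, pointed end down, has its widest section about 19 mm above the board's top face (55 mm above the worktop).
- well0 (a point): Centre of rack well 0, at the board's top face; taken by an egg at the start.
- well1 (a point): Centre of rack well 1, at the board's top face; taken by an egg at the start.
- well2 (a point): Centre of rack well 2, at the board's top face; empty at the start.
- well3 (a point): Centre of rack well 3, at the board's top face; empty at the start.
- egg_cup0_rim (a point): Centre of the rim of a fixed white egg cup on a foot, 40 mm high, 36 mm over its rim (30 mm inside), 42 mm over its foot. A large egg standing in a cup has its widest section about 24 mm above the rim.
- egg_cup1_rim (a point): Centre of the rim of a fixed white egg cup on a foot, 40 mm high, 36 mm over its rim (30 mm inside), 42 mm over its foot.
- egg_cup2_rim (a point): Centre of the rim of a fixed white egg cup on a foot, 40 mm high, 36 mm over its rim (30 mm inside), 42 mm over its foot.
- camera_head: Round black head (52 mm across, 34 mm deep) of the fixed inspection camera, on a grey foot 80 mm across; the lens looks obliquely up, 0.45 rad from the vertical, leaning towards the robot's side. Origin at the lens face's centre, about 73 mm above the worktop; +z is the line of sight, out of the lens. An egg with its pointed end to the lens has its +z along this +z.
- jam_jar: Bystander: jam jar, 65 mm across, 94 mm high, origin under its middle.
- salt_shaker: Bystander: salt shaker, 44 mm across, 90 mm high, origin under its middle.
- garlic: Bystander: garlic bulb, 54 mm, origin under its middle.
Mind the look-alikes: they are no part of the job. Leave any green look-alike of the part that bears camera_head alone.

How it is judged:
On the way:
1. both large eggs stand in the two empty wells, pointed end down, let go, while the small egg is still down in its cup (((horizontal distance between large_egg_a and well2 below 0.01 m and z of large_egg_a in the frame of egg_rack between 0.045 and 0.068 m and angle between each of large_egg_a, large_egg_b's own z axis and vertical below 0.4 rad and horizontal distance between large_egg_b and well3 below 0.01 m and z of large_egg_b in the frame of egg_rack between 0.045 and 0.068 m) or (horizontal distance between large_egg_a and well3 below 0.01 m and z of large_egg_a in the frame of egg_rack between 0.045 and 0.068 m and angle between each of large_egg_a, large_egg_b's own z axis and vertical below 0.4 rad and horizontal distance between large_egg_b and well2 below 0.01 m and z of large_egg_b in the frame of egg_rack between 0.045 and 0.068 m)) and contact force between each of large_egg_a, large_egg_b, rack_egg_c, rack_egg_d and the fingers below 0.1 N and height (world z) of small_egg below 0.08 m), for 0.2 s.
At the end, for the whole second after the job is handed in: Four large eggs upright in the wells (10 mm, 0.4 rad), at rest and untouched; small egg held still by the fingers alone, its widest section 75-125 mm out from the lens and within 20 mm of the line of sight in each cross direction, axis within 0.26 rad of it, pointed end to the lens (((horizontal distance between large_egg_a and well2 below 0.01 m and z of large_egg_a in the frame of egg_rack between 0.045 and 0.068 m and angle between each of large_egg_a, large_egg_b's own z axis and vertical below 0.4 rad and horizontal distance between large_egg_b and well3 below 0.01 m and z of large_egg_b in the frame of egg_rack between 0.045 and 0.068 m) or (horizontal distance between large_egg_a and well3 below 0.01 m and z of large_egg_a in the frame of egg_rack between 0.045 and 0.068 m and angle between each of large_egg_a, large_egg_b's own z axis and vertical below 0.4 rad and horizontal distance between large_egg_b and well2 below 0.01 m and z of large_egg_b in the frame of egg_rack between 0.045 and 0.068 m)) and horizontal distance between rack_egg_c and well0 below 0.01 m and z of rack_egg_c in the frame of egg_rack between 0.045 and 0.068 m and angle between each of rack_egg_c, rack_egg_d's own z axis and vertical below 0.4 rad and horizontal distance between rack_egg_d and well1 below 0.01 m and z of rack_egg_d in the frame of egg_rack between 0.045 and 0.068 m and contact force between each of large_egg_a, large_egg_b, rack_egg_c, rack_egg_d and the fingers below 0.1 N and linear speed of each of large_egg_a, large_egg_b, rack_egg_c, rack_egg_d, small_egg below 0.03 m/s and z of small_egg in the frame of camera_head between 0.075 and 0.125 m and x of small_egg in the frame of camera_head between -0.02 and 0.02 m and y of small_egg in the frame of camera_head between -0.02 and 0.02 m and angle between the z axis of small_egg and the z axis of camera_head, either way round below 0.26 rad and angle between small_egg's own z axis and vertical below 0.8 rad and contact force between small_egg and the fingers above 0.5 N and contact force between small_egg and camera_head below 0.1 N and height (world z) of small_egg above 0.12 m); the arm keeps its last pose, push and grip.
It fails at once if a bystander object is moved by more than 3 cm (distance of any of jam_jar, salt_shaker, garlic from where it was at the start of the episode above 0.03 m).
It fails at once if an egg that stood in the rack is moved by more than 1.5 cm (distance of any of rack_egg_c, rack_egg_d from where it was at the start of the episode above 0.015 m).
It fails at once if an egg is dropped (falls freely faster than 0.65 m/s, over 2 cm) ((contact force between large_egg_a and the fingers below 0.05 N and linear speed of large_egg_a above 0.65 m/s) or (contact force between large_egg_b and the fingers below 0.05 N and linear speed of large_egg_b above 0.65 m/s) or (contact force between small_egg and the fingers below 0.05 N and linear speed of small_egg above 0.65 m/s)).
It also fails if it takes over 72 s, if anything falls off the work surface, if the arm or the gripper's body presses on something with over 40 N, if the wrist force passes 120 N, or if a joint passes its speed limit or range.

## Working session

There is one attempt and no reset: what is moved stays moved. The work goes in short steps, Python scripts to look and compute and a tool call to move; the robot and the scene stay as the last step left them, time stands still between calls to the robot, and variables do not carry over. Pictures are saved under pics/ and viewed, at most 10 in all, crops included, and the job is handed in when it is done.

Besides the shell and the picture viewer there is one more tool, called in YAML: its name, and indented under it one key for each argument. apply_moves: Moves the arm, as the interface text tells. Its arguments: {"type":"object","properties":{"targets":{"type":"array"},"force":{"type":"number"}},"required":["targets"]}

```bash
ls; mkdir -p pics
python3 - <<'E'
from bench import bot
import cv2,numpy as np
s=bot.sense();print({k:np.round(v,3) for k,v in s.items()})
for n in("top","side"):
    im=bot.camera(n);cv2.imwrite(f"pics/{n}0.png",im[:,:,::-1]);i=bot.camera_info(n)
    R=cv2.Rodrigues(np.array(i["rvec"]))[0];print(n,i["fx"],i["cx"],i["cy"],-R.T@np.array(i["tvec"]),R.round(2).tolist())
E
```

```text
pics
{'t': np.float64(0.0), 'joint_pos': array([ 1.088,  0.478,  0.022,  1.556, -0.011,  1.109, -0.083]), 'qd': array([ 0.001,  0.001,  0.001, -0.001,  0.001,  0.001,  0.001]), 'joint_torque': array([ 1.0000e-03, -5.8286e+01,  1.5350e+00, -2.7261e+01, -5.4000e-02,
        1.7000e-02,  0.0000e+00]), 'tool_pos': array([ 0.247, -0.628,  0.222]), 'ee_rot': array([-3.14 ,  0.   ,  0.375]), 'contact_force': array([-0.609, -0.539, -0.849]), 'wrist_torque': array([ 0.028, -0.038,  0.013]), 'grip_force': np.float64(0.0), 'width': np.float64(0.088)}
top 437.33272981804095 279.3288108766593 202.37901083917066 [ 0.41757489 -0.13205469  1.28114107] [[-0.01, -1.0, -0.01], [-0.99, 0.01, -0.11], [0.11, 0.01, -0.99]]
side 381.7939520468967 283.87415513915096 212.45781391316035 [-0.11227807  0.33407939  1.17932493] [[-0.57, -0.82, 0.0], [-0.66, 0.45, -0.6], [0.49, -0.34, -0.8]]
```

View pics/top0.png

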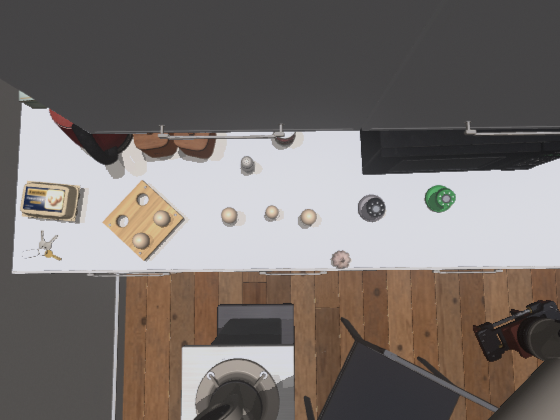

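View pics/side0.png

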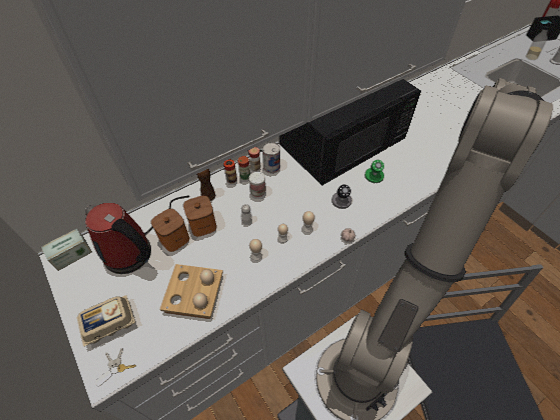

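The top view shows three cup eggs at (229,215), (272,212) and (309,217), with the middle one smallest. The rack's empty wells are at (143,199) and (123,221), and its eggs are at (162,218) and (141,241). There are two heads on feet: a black one on a grey foot at (372,208) and a green one at (440,198). The grey/black one fits the description. I'll confirm it with an enlarged crop and triangulate.

```bash
cat > h.py <<'E'
import cv2,numpy as np
from bench import bot
def cam(i):
    return np.array([[i["fx"],0,i["cx"]],[0,i["fy"],i["cy"]],[0,0,1]]),cv2.Rodrigues(np.array(i["rvec"],float))[0],np.array(i["tvec"],float)
def ray(i,uv):
    K,R,t=cam(i);d=R.T@np.linalg.inv(K)@np.array([*uv,1.]);return -R.T@t,d/np.linalg.norm(d)
def onz(i,uv,z):
    o,d=ray(i,uv);return o+d*(z-o[2])/d[2]
def tri(rs):
    A=sum(np.eye(3)-np.outer(d,d) for o,d in rs);b=sum((np.eye(3)-np.outer(d,d))@o for o,d in rs)
    return np.linalg.solve(A,b)
def proj(i,p):
    K,R,t=cam(i);q=K@(R@np.array(p)+t);return q[:2]/q[2]
def eggs(im,lo=(8,45,90),hi=(25,150,255),amin=30):
    h=cv2.cvtColor(im,cv2.COLOR_RGB2HSV);m=cv2.inRange(h,lo,hi)
    m=cv2.morphologyEx(m,cv2.MORPH_OPEN,np.ones((3,3),np.uint8))
    n,l,s,c=cv2.connectedComponentsWithStats(m)
    return [(c[k].round(1).tolist(),s[k].tolist()) for k in range(1,n) if s[k][4]>amin],m
E
python3 - <<'E'
from h import *
T=cv2.imread("pics/top0.png");S=cv2.imread("pics/side0.png")
for n,I in(("top",T),("side",S)):
    print(n);[print(e) for e in eggs(I[:,:,::-1])[0]]
hs=cv2.cvtColor(T,cv2.COLOR_BGR2HSV);print(hs[215,222:238].tolist(),hs[217,305:313].tolist())
z=lambda I,x,y,w,h,f:cv2.resize(I[y:y+h,x:x+w],None,fx=f,fy=f,interpolation=cv2.INTER_CUBIC)
a=np.hstack([z(T,345,180,50,50,8),z(S,320,170,50,50,8)])
b=np.hstack([z(T,215,195,110,40,3.6),z(S,240,200,80,60,4.8)[:144,:]])
b=cv2.resize(b,(800,146));cv2.imwrite("pics/crop1.png",np.vstack([a,b]))
E
```

```text
top
([148.2, 140.8], [133, 133, 35, 16, 417])
([181.0, 134.0], [174, 133, 15, 3, 45])
([201.5, 134.0], [195, 133, 14, 3, 42])
([191.6, 143.6], [174, 139, 34, 11, 293])
([58.1, 200.2], [22, 181, 58, 40, 892])
([143.2, 220.3], [104, 181, 78, 79, 3036])
([36.9, 192.0], [28, 189, 19, 7, 120])
([54.5, 201.3], [48, 198, 14, 8, 64])
([271.3, 211.6], [266, 206, 12, 12, 93])
([228.6, 214.8], [222, 208, 14, 14, 144])
([308.0, 216.3], [301, 209, 15, 15, 146])
([48.6, 253.7], [45, 250, 8, 8, 49])
([329.9, 326.3], [122, 269, 438, 151, 36775])
([469.4, 410.8], [450, 397, 42, 23, 638])
side
([534.5, 51.7], [530, 46, 11, 13, 110])
([253.6, 150.2], [250, 148, 8, 5, 37])
([197.7, 207.2], [183, 196, 30, 23, 479])
([526.8, 304.4], [464, 204, 96, 216, 9017])
([166.6, 221.5], [151, 209, 32, 26, 536])
([308.0, 216.8], [303, 211, 11, 12, 98])
([282.5, 228.9], [278, 225, 10, 9, 69])
([349.0, 233.9], [344, 229, 11, 11, 80])
([255.4, 244.8], [250, 239, 12, 12, 115])
([192.0, 290.1], [160, 264, 63, 52, 2164])
([480.6, 283.1], [450, 276, 62, 16, 557])
([278.5, 375.6], [192, 282, 198, 138, 4373])
([469.3, 302.2], [433, 291, 77, 24, 1004])
([102.7, 321.9], [78, 297, 49, 49, 529])
([478.4, 316.6], [468, 314, 21, 6, 96])
([131.7, 320.8], [129, 317, 6, 8, 33])
([443.6, 321.0], [421, 317, 46, 10, 217])
([124.7, 367.6], [118, 365, 16, 7, 60])
([417.1, 413.1], [410, 405, 14, 15, 121])
[[14, 54, 180], [15, 56, 201], [15, 55, 214], [19, 45, 215], [24, 37, 215], [31, 27, 217], [30, 20, 217], [29, 26, 216], [23, 39, 216], [16, 50, 214], [15, 57, 209], [15, 55, 194], [14, 53, 178], [14, 51, 155], [13, 40, 134], [13, 19, 162]] [[15, 54, 214], [18, 46, 215], [24, 37, 216], [31, 29, 217], [29, 28, 217], [24, 37, 216], [21, 45, 215], [16, 51, 213]]
```

View pics/crop1.png

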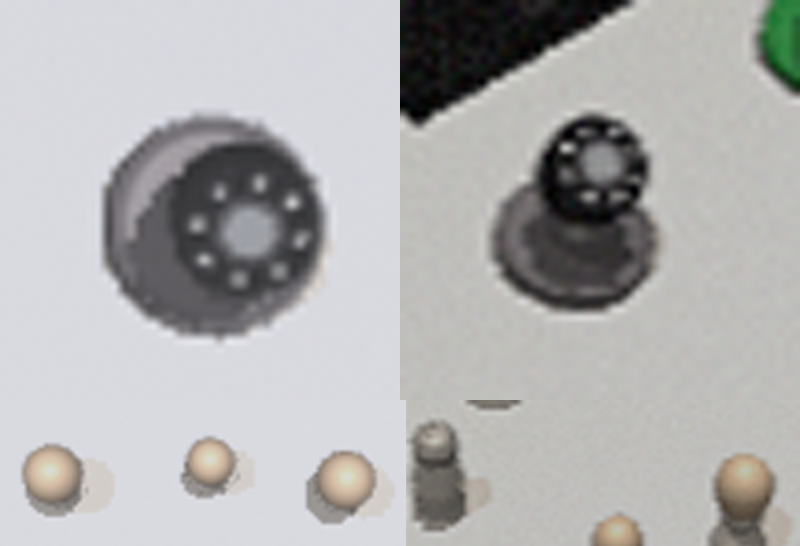

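The crop shows the black ringed head on a grey foot, with the lens at about (375.5,208) in top and (344.6,189.8) in side. This is the inspection camera; the green one at (440,198) is the look-alike. The middle cup egg is the small one.

Run:
```python
from h import *
t=bot.camera_info("top");s=bot.camera_info("side")
P=lambda a,b:tri([ray(t,a),ray(s,b)])
print("eggL",P((228.6,214.6),(255.6,245)),onz(t,(228.6,214.6),.064))
print("eggS",P((271.5,211.5),(282.5,229.5)),onz(t,(271.5,211.5),.056))
print("eggR",P((308.3,216.3),(308,217)),onz(t,(308.3,216.3),.064))
L=P((375.5,208.2),(344.6,189.8));print("lens",L,onz(t,(375.5,208.2),.073))
print("foot",onz(t,(371.3,207.8),.01), onz(s,(391.5,199.7),.01),onz(s,(342,200),.01))
for uv in((143,199),(123,221),(162,218),(141,241)):print("well",onz(t,uv,.036))
for uv in((247,163),(341,259),(440,198)):print("oth",onz(t,uv,.05))
w=bot.camera_info("wrist");o,d=ray(w,(w["cx"],w["cy"]));print(w["fx"],o,d,cam(w)[1])
```

```text
eggL [0.5175632  0.01852416 0.06444413] [0.51884104 0.02004437 0.064     ]
eggS [ 0.52690923 -0.10045534  0.04877875] [ 0.52708349 -0.09970693  0.056     ]
eggR [ 0.51170187 -0.20293994  0.06251637] [ 0.51193384 -0.20246059  0.064     ]
lens [ 0.53134354 -0.38945929  0.07151074] [ 0.53193207 -0.38830904  0.073     ]
foot [ 0.53918607 -0.38949388  0.01      ] [ 0.42296819 -0.55001209  0.01      ] [ 0.53172101 -0.3883034   0.01      ]
well [0.56854454 0.27009898 0.036     ]
well [0.50573252 0.32587101 0.036     ]
well [0.51326056 0.21420917 0.036     ]
well [0.44824336 0.27275868 0.036     ]
oth [ 0.66765807 -0.03037187  0.05      ]
oth [ 0.39276866 -0.29247902  0.05      ]
oth [ 0.56127161 -0.576031    0.05      ]
378.41623356881206 [ 0.3243432  -0.59698538  0.38334316] [-0.28120548 -0.10867493 -0.9534743 ] [[ 0.36605952 -0.93058951 -0.00189433]
 [-0.88708731 -0.34956104  0.30146836]
 [-0.28120548 -0.10867493 -0.9534743 ]]
```

apply_moves:
  targets:
    - [0,0,-2,2.3,2.4,0.2,0.6]
    - [0,0,-2,2.3,2.4,0.2,0.6]
    - [0,0,-2,2.3,2.4,0.2,0.6]
    - [0,0,-2,2.3,2.4,0.2,0.6]
    - [0,0,-2,2.3,2.4,0.2,0.6]
    - [0,0,-2,2.3,2.4,0.2,0.6]
    - [0,0,-2,2.3,2.4,0.2,0.6]
    - [0,0,-2,2.3,2.4,0.2,0.6]
    - [0,0,-2,2.3,2.4,0.2,0.6]
    - [0,0,-2,2.3,2.4,0.2,0.6]
    - [0,0,-1.5,0,0,0,0.6]
    - [0,0,0,0,0,0,0.6]

```text
t: 1.3
tool_pos: [0.4773, -0.3875, 0.2423]
ee_rot: [-3.141, 0.001, 0.001]
contact_force: [-0.6, -0.5, -0.0]
width: 0.0701
grip_force: 0.0
```

```bash
cat > w.py <<'E'
import sys,pickle
from h import *
i=bot.camera_info("wrist");im=bot.camera("wrist");n=sys.argv[1]
cv2.imwrite(f"pics/{n}.png",im[:,:,::-1]);pickle.dump(i,open(f"pics/{n}.pkl","wb"))
s=bot.sense();print(s["t"],s["tool_pos"].round(4),s["ee_rot"].round(3),s["width"],s["grip_force"],"lens px",proj(i,(.5315,-.389,.073)))
E
python3 w.py w1
```

```text
1.35 [ 0.4763 -0.3887  0.2423] [ 3.141e+00  1.000e-03 -0.000e+00] 0.0703995540578801 0.0 lens px [280.38416198 124.79570041]
```

View pics/w1.png

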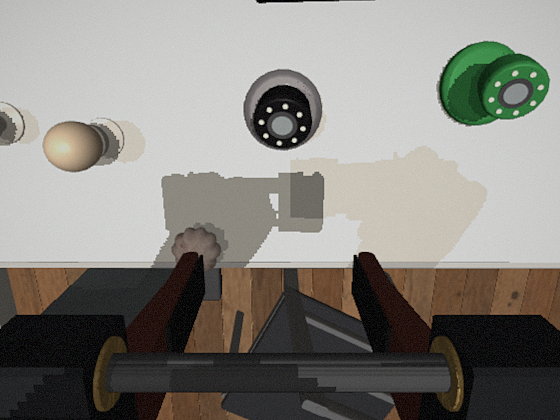

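The wrist view shows the camera lens at (282,124), with its foot centred at about (283,109), so the head leans in −x towards the robot. The right-hand egg is at (73,146), the green look-alike at (515,93), and the garlic at (197,245). Next I'll move over the right-hand egg and take a second view.

apply_moves:
  targets:
    - [0,0,0,0.3,4.2,-0.5,0.6]
    - [0,0,0,0.3,4.2,-0.5,0.6]
    - [0,0,0,0.3,4.2,-0.5,0.6]
    - [0,0,0,0.3,4.2,-0.5,0.6]
    - [0,0,0,0.3,1.8,-0.5,0.6]
    - [0,0,0,0,0,0,0.6]
    - [0,0,0,0,0,0,0.6]

```text
t: 2.05
tool_pos: [0.4914, -0.2041, 0.2177]
ee_rot: [3.141, 0.0, -0.002]
contact_force: [-0.2, -1.0, -0.4]
width: 0.0701
grip_force: 0.0
```

```bash
python3 w.py w2
python3 - <<'E'
from h import *
import pickle
C={}
for n in("w1","w2"):
    im=cv2.imread(f"pics/{n}.png");i=C[n]=pickle.load(open(f"pics/{n}.pkl","rb"))
    u,v=proj(i,(.5315,-.389,.073)).astype(int);g=cv2.cvtColor(im,cv2.COLOR_BGR2GRAY)
    x0=max(u-35,0);y0=max(v-35,0);c=g[y0:v+35,x0:u+35]
    k,l,s,cc=cv2.connectedComponentsWithStats((c>85).astype(np.uint8))
    print(n,u,v);[print((cc[j]+[x0,y0]).round(1).tolist(),s[j].tolist()) for j in range(1,k) if s[j][4]>5]
    m=cv2.inRange(im,(0,0,0),(140,140,140))  # foot+head outline
    k,l,s,cc=cv2.connectedComponentsWithStats(m[:240]);j=l[v-12,u];print("dark",s[j],cc[j])
    for e in eggs(im[:,:,::-1],lo=(5,35,60))[0]:print(e)
E
```

```text
2.1 [ 0.4915 -0.2047  0.2179] [ 3.14   0.    -0.004] 0.07013712235985337 0.0 lens px [507.63877333 144.89583907]
w1 280 124
[270.1, 136.6] [0, 0, 70, 70, 1553]
[310.4, 103.5] [54, 0, 16, 48, 250]
[284.9, 106.1] [37, 15, 7, 6, 29]
[268.8, 109.4] [21, 18, 6, 6, 28]
[299.2, 114.3] [52, 23, 6, 6, 30]
[281.7, 125.2] [26, 27, 22, 20, 334]
[261.1, 121.8] [13, 30, 7, 6, 27]
[302.5, 128.1] [55, 37, 6, 6, 27]
[265.4, 135.4] [18, 44, 6, 6, 27]
[294.0, 139.8] [47, 49, 5, 5, 23]
[278.9, 142.7] [31, 51, 6, 6, 25]
dark [ 244   69   78   81 4047] [283.28391401 110.14282184]
([73.2, 145.8], [43, 122, 60, 50, 2169])
([196.5, 245.7], [172, 228, 47, 43, 1182])
([236.1, 309.5], [185, 267, 99, 86, 5305])
([39.4, 287.0], [7, 268, 78, 47, 2412])
([329.2, 287.8], [297, 268, 64, 52, 1950])
([479.7, 291.9], [386, 268, 174, 61, 7500])
([459.7, 377.4], [457, 368, 6, 19, 91])
([95.7, 378.4], [93, 373, 7, 13, 60])
([458.6, 394.8], [456, 388, 7, 16, 69])
([194.6, 406.9], [157, 392, 90, 28, 1801])
([392.3, 414.6], [384, 407, 16, 13, 131])
w2 507 144
[536.0, 114.1] [53, 0, 17, 18, 139]
[521.7, 125.7] [47, 14, 7, 6, 3
[... 287 characters left out ...]
, 162.9] [0, 53, 6, 2, 7]
[497.0, 163.0] [22, 52, 7, 5, 27]
dark [ 427   84  116   85 7289] [481.52915352 128.42598436]
([157.7, 147.1], [135, 126, 45, 43, 1425])
([19.2, 160.0], [0, 134, 44, 53, 1886])
([277.2, 167.1], [251, 141, 53, 54, 2085])
([383.0, 262.4], [370, 248, 23, 32, 282])
([348.1, 271.1], [342, 255, 12, 33, 255])
([298.2, 319.7], [247, 289, 107, 64, 5042])
([426.3, 303.3], [398, 289, 57, 39, 1110])
([510.8, 302.7], [452, 289, 108, 41, 2686])
([98.7, 302.2], [55, 290, 90, 33, 2023])
([97.7, 370.2], [93, 353, 11, 34, 183])
([459.2, 376.3], [456, 372, 7, 9, 38])
([95.1, 391.6], [93, 388, 6, 9, 43])
([458.8, 394.3], [457, 389, 5, 11, 48])
([264.2, 405.9], [240, 392, 49, 28, 1237])
```

View pics/w2.png

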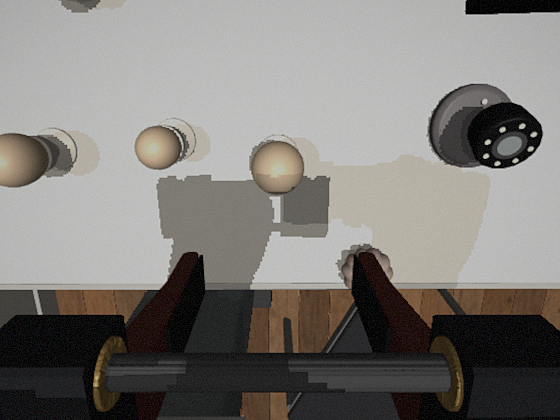

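Run:
```python
from h import *
import pickle
a,b=[pickle.load(open(f"pics/{n}.pkl","rb")) for n in("w1","w2")]
A=[(284.9,106.1),(268.8,109.4),(299.2,114.3),(261.1,121.8),(302.5,128.1),(265.4,135.4),(294,139.8),(278.9,142.7),(281.7,125.2)]
B=[(521.7,125.7),(502.1,129.4),(533.3,134),(487.4,141.7),(530.1,148.5),(485.6,155.6),(515,160),(497,163),(509.1,145.4)]
P=np.array([tri([ray(a,p),ray(b,q)]) for p,q in zip(A,B)])
c=P[:8].mean(0);n=np.linalg.svd(P[:8]-c)[2][2];n*=np.sign(n[2]);print("lens",c,P[8],"n",n,"lean",np.arccos(n[2]),"az",np.arctan2(n[1],n[0]))
print("eggR",tri([ray(a,(73.2,145.8)),ray(b,(277.5,167.1))]))
for nm,uv,z in(("R",(277.5,167.1),.061),("S",(158,147.1),.053),("L",(19.2,160),.061)):print(nm,onz(b,uv,z))
```

```text
lens [ 0.53125386 -0.39023774  0.07256975] [ 0.53115174 -0.39012376  0.07321183] n [-0.43327999  0.05865273  0.89934882] lean 0.4525184192130936 az 3.007041441880763
eggR [ 0.5119729  -0.20348993  0.06352677]
R [ 0.51142595 -0.20348357  0.061     ]
S [ 0.52749888 -0.10081498  0.053     ]
L [0.51803671 0.01524766 0.061     ]
```

apply_moves:
  targets:
    - [0,0,0,1,0.1,-4,0.6]
    - [0,0,0,1,0,-4,0.6]
    - [0,0,0,0,0,-4,0.6]
    - [0,0,0,0,0,-3,0.6]
    - [0,0,0,0,0,-1.8,0.6]
    - [0,0,0,0,0,0,0.6]
  force: 15

```text
t: 2.7
tool_pos: [0.5097, -0.2031, 0.0472]
ee_rot: [-3.141, 0.005, -0.004]
contact_force: [-0.7, 0.7, 0.5]
width: 0.0703
grip_force: 0.0
```

```bash
python3 w.py w3
```

```text
2.75 [ 0.511  -0.2031  0.0489] [ 3.141e+00  2.000e-03 -3.000e-03] 0.07061130677434654 0.0 lens px [755.66870595 253.09115632]
```

View pics/w3.png

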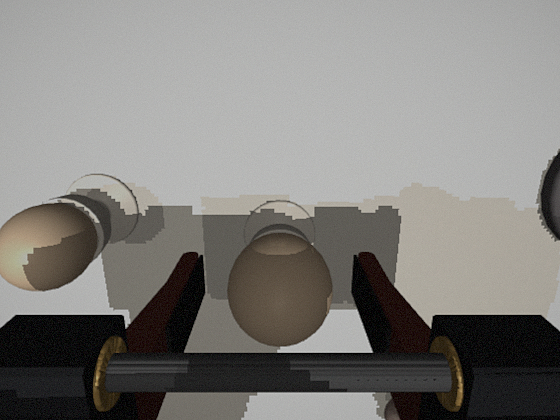

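The view shows the egg at (280,288), centred between the fingers at x≈203 and x≈353. I'll close and lift.

apply_moves:
  targets:
    - [0,0,0,0,0,0,0.2]
    - [0,0,0,0,0,0,-0.2]
    - [0,0,0,0,0,0,-0.3]
    - [0,0,0,0,0,0,-0.3]
    - [0,0,0,0,0,0,-0.3]
  force: 15

```text
t: 3.25
tool_pos: [0.513, -0.2028, 0.0509]
ee_rot: [3.139, -0.002, -0.002]
contact_force: [-0.5, -4.0, 5.4]
width: 0.0441
grip_force: 15.0
```

apply_moves:
  targets:
    - [0,0,0,0,0,2,-0.3]
    - [0,0,0,0,0,4,-0.3]
    - [0,0,0,0,1,4,-0.3]
    - [0,0,0,0,3,3,-0.3]

```text
t: 3.65
tool_pos: [0.5122, -0.1631, 0.1819]
ee_rot: [3.14, -0.002, -0.005]
contact_force: [-0.4, 0.5, -0.0]
width: 0.0443
grip_force: 15.0
```

apply_moves:
  targets:
    - [0,0,0,0,4.4,0,-0.3]
    - [0,0,0,0,4.4,0,-0.3]
    - [0,0,0,0,4.4,0,-0.3]
    - [0,0,0,0,4.4,0,-0.3]
    - [0,0,0,0,4.4,0,-0.3]
    - [0,0,0,0,4.4,0,-0.3]
    - [0,0,0,0,4.4,0,-0.3]
    - [0,0,0,0,4.4,0,-0.3]
    - [0,0,0,0,4.4,0,-0.3]
    - [0,0,0,0,3.0,0,-0.3]
    - [0,0,0,0,0,0,-0.3]
    - [0,0,0,0,0,0,-0.3]

```text
t: 4.85
tool_pos: [0.5113, 0.2653, 0.1792]
ee_rot: [3.141, 0.001, 0.001]
contact_force: [-0.2, -0.4, -0.4]
width: 0.0443
grip_force: 15.0
```

```bash
python3 w.py w4
```

```text
4.9 [0.5117 0.2639 0.1793] [ 3.14e+00  1.00e-03 -1.00e-03] 0.04430048415948578 14.999820739030838 lens px [1179.94833665  181.50033957]
```

View pics/w4.png

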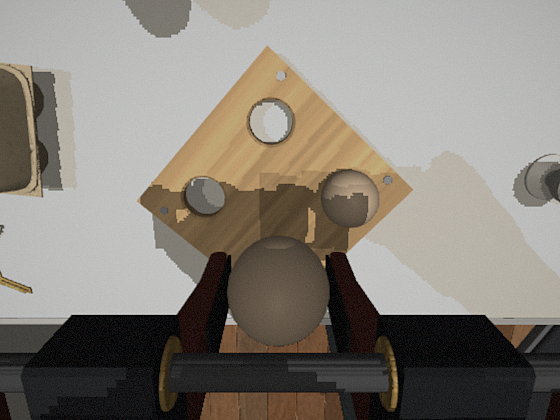

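The rack has its empty wells at about (270,120) and (205,195), an egg at (350,198), and corners at (267,46), (138,201) and (413,188). The held egg is at (279,290).

Run:
```python
from h import *
import pickle
i=pickle.load(open("pics/w4.pkl","rb"))
T,L,R=[onz(i,p,.036)[:2] for p in((267,46),(138,201),(413,188.5))]
print(T,L,R,np.linalg.norm(T-L),np.linalg.norm(T-R));c=(L+R)/2
f=42/82
print("wells by corners",c+(T-c)*f,c+(L-c)*f,c+(R-c)*f)
print(onz(i,(270.5,120.5),.036),onz(i,(205,195),.036))
g=cv2.cvtColor(cv2.imread("pics/w4.png"),cv2.COLOR_BGR2HSV)
m=(g[:,:,1]<60).astype(np.uint8)
k,l,s,cc=cv2.connectedComponentsWithStats(m[:230])
for j in range(1,k):
    if 200<s[j][4]<4000:print(s[j],cc[j],onz(i,cc[j],.036))
```

```text
[0.625013   0.27397484] [0.50484205 0.38307545] [0.51596695 0.15351694] 0.16230835289860848 0.1624843010747694
wells by corners [0.56910642 0.27120477] [0.50755544 0.32708557] [0.51325356 0.20950682]
[0.57095304 0.27161571 0.036     ] [0.51013744 0.32656971 0.036     ]
[ 250  100   43   43 1463] [270.68899522 121.11004785] [0.57048457 0.27146913 0.036     ]
[ 186  177   39   37 1119] [204.95978552 195.13047364] [0.51002443 0.3266097  0.036     ]
```

apply_moves:
  targets:
    - [0,0,0,2.9,0.4,0,-0.3]
    - [0,0,0,2.9,0.3,0,-0.3]
    - [0,0,0,0,0,-4,-0.3]
    - [0,0,0,0,0,-4,-0.3]
    - [0,0,0,0,0,-3,-0.3]
    - [0,0,0,0,0,-1.5,-0.3]
    - [0,0,0,0,0,0,-0.3]
    - [0,0,0,0,0,0,-0.3]

```text
t: 5.7
tool_pos: [0.571, 0.2715, 0.0558]
ee_rot: [-3.141, -0.001, -0.001]
contact_force: [-0.3, -0.1, -1.0]
width: 0.0443
grip_force: 15.0
```

apply_moves:
  targets:
    - [0,0,0,0,0,-0.5,-0.3]
    - [0,0,0,0,0,-0.4,-0.3]
    - [0,0,0,0,0,-0.2,-0.3]
    - [0,0,0,0,0,-0.2,-0.3]
    - [0,0,0,0,0,0,-0.3]

```text
t: 6.2
tool_pos: [0.571, 0.2716, 0.0428]
ee_rot: [3.141, -0.002, -0.001]
contact_force: [-0.9, -2.6, 6.5]
width: 0.0441
grip_force: 15.0
```

apply_moves:
  targets:
    - [0,0,0,0,0,0,0.1]
    - [0,0,0,0,0,0,0.3]
    - [0,0,0,0,0,0,0.6]
    - [0,0,0,0,0,0,0.6]
    - [0,0,0,0,0,2,0.6]
    - [0,0,0,0,0,4,0.6]
    - [0,0,0,0,0,4,0.6]
    - [0,0,0,0,0,4,0.6]

```text
t: 7.0
tool_pos: [0.5698, 0.2718, 0.1829]
ee_rot: [3.141, 0.001, -0.0]
contact_force: [0.2, 1.2, -0.3]
width: 0.0705
grip_force: 0.0
```

apply_moves:
  targets:
    - [0,0,0,-1,-4.2,0,0.6]
    - [0,0,0,-1,-4.2,0,0.6]
    - [0,0,0,-1,-4.2,0,0.6]
    - [0,0,0,-1,-4.2,0,0.6]
    - [0,0,0,-1,-4.2,0,0.6]
    - [0,0,0,-1,-4.2,0,0.6]
    - [0,0,0,-0.5,0,0,0.6]
    - [0,0,0,0,0,0,0.6]

```text
t: 7.8
tool_pos: [0.5045, 0.019, 0.1817]
ee_rot: [3.141, 0.0, -0.003]
contact_force: [0.2, 0.1, -0.8]
width: 0.07
grip_force: 0.0
```

```bash
python3 w.py w5
python3 - <<'E'
from h import *
import pickle
i=pickle.load(open("pics/w5.pkl","rb"))
for e in eggs(cv2.imread("pics/w5.png")[:,:,::-1],lo=(5,35,60),amin=800)[0]:print(e,onz(i,e[0],.061),onz(i,e[0],.053))
i=bot.camera_info("top");im=bot.camera("top");cv2.imwrite("pics/top1.png",im[:,:,::-1])
print(proj(i,(.57,.2713,.055)))
cv2.imwrite("pics/c2.png",cv2.resize(im[170:270,90:250,::-1],None,fx=5,fy=5,interpolation=2))
E
```

```text
7.85 [0.5051 0.0205 0.1818] [-3.141 -0.    -0.   ] 0.07056937415312932 0.0 lens px [841.48368907 169.049998  ]
([41.3, 194.2], [0, 88, 118, 220, 13470]) [0.51096896 0.20228266 0.061     ] [0.50879539 0.20747061 0.053     ]
([434.6, 170.2], [410, 147, 51, 48, 1746]) [ 0.52897336 -0.09931241  0.061     ] [ 0.5273101 -0.1026727  0.053    ]
([279.6, 184.6], [250, 155, 60, 60, 2734]) [0.51808484 0.01813337 0.061     ] [0.51611296 0.01810189 0.053     ]
([207.8, 335.4], [184, 318, 49, 35, 1211]) [0.38269672 0.0811233  0.061     ] [0.37688748 0.08287718 0.053     ]
([188.0, 405.8], [157, 392, 62, 28, 1479]) [0.30546626 0.10419357 0.061     ] [0.29746803 0.10660134 0.053     ]
[140.44979115 197.70774071]
```

View pics/c2.png

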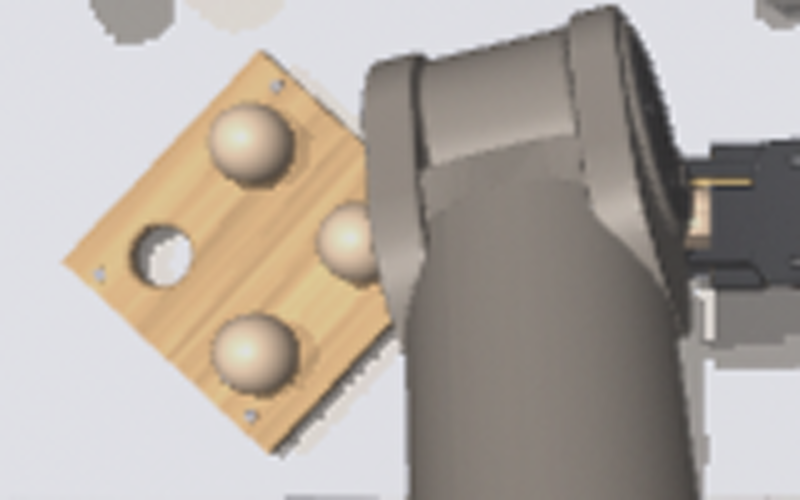

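The crop shows the first egg seated upright in the well at crop (252,145). The last empty well is at crop (162,257). Now for the left-hand egg at (0.518, 0.018).

apply_moves:
  targets:
    - [0,0,0,1.3,-0.2,-4,0.6]
    - [0,0,0,0,0,-4,0.6]
    - [0,0,0,0,0,-3,0.6]
    - [0,0,0,0,0,-2.1,0.6]
    - [0,0,0,0,0,0,0.6]
    - [0,0,0,0,0,0,0.2]
    - [0,0,0,0,0,0,-0.2]
    - [0,0,0,0,0,0,-0.3]
    - [0,0,0,0,0,0,-0.3]
    - [0,0,0,0,0,0,-0.3]

```text
t: 8.9
tool_pos: [0.519, 0.0179, 0.0516]
ee_rot: [-3.141, -0.002, -0.001]
contact_force: [-0.1, -0.4, 3.5]
width: 0.0444
grip_force: 15.0
```

apply_moves:
  targets:
    - [0,0,0,0,0,2,-0.3]
    - [0,0,0,0,0,4,-0.3]
    - [0,0,0,0,0,4,-0.3]
    - [0,0,0,0,3,3,-0.3]

```text
t: 9.3
tool_pos: [0.5186, 0.044, 0.183]
ee_rot: [3.14, -0.002, -0.007]
contact_force: [1.1, 0.3, -0.2]
width: 0.0441
grip_force: 15.0
```

apply_moves:
  targets:
    - [0,0,0,-0.2,4,0,-0.3]
    - [0,0,0,-0.2,4,0,-0.3]
    - [0,0,0,-0.2,4,0,-0.3]
    - [0,0,0,-0.2,4,0,-0.3]
    - [0,0,0,-0.2,4,0,-0.3]
    - [0,0,0,0,4,0,-0.3]
    - [0,0,0,0,4,0,-0.3]
    - [0,0,0,0,0,0,-0.3]
    - [0,0,0,0,0,0,-0.3]

```text
t: 10.2
tool_pos: [0.5075, 0.3285, 0.1803]
ee_rot: [3.141, 0.001, 0.002]
contact_force: [0.0, -0.6, -1.2]
width: 0.0446
grip_force: 15.0
```

apply_moves:
  targets:
    - [0,0,0,0.1,-0.1,-4,-0.3]
    - [0,0,0,0,0,-4,-0.3]
    - [0,0,0,0,0,-3,-0.3]
    - [0,0,0,0,0,-1.5,-0.3]
    - [0,0,0,0,0,-0.5,-0.3]
    - [0,0,0,0,0,-0.4,-0.3]
    - [0,0,0,0,0,-0.2,-0.3]
    - [0,0,0,0,0,-0.2,-0.3]
    - [0,0,0,0,0,0,-0.3]

```text
t: 11.1
tool_pos: [0.5094, 0.328, 0.0448]
ee_rot: [-3.14, -0.002, -0.0]
contact_force: [-5.1, -1.2, 8.8]
width: 0.0445
grip_force: 15.0
```

apply_moves:
  targets:
    - [0,0,0,-0.2,0,0,-0.3]
    - [0,0,0,0,0,-0.1,-0.3]
    - [0,0,0,0,0,0,-0.3]

```text
t: 11.4
tool_pos: [0.5083, 0.3279, 0.0435]
ee_rot: [-3.14, -0.003, -0.0]
contact_force: [-0.4, -0.8, 7.6]
width: 0.0439
grip_force: 15.0
```

apply_moves:
  targets:
    - [0,0,0,0,0,0,0.1]
    - [0,0,0,0,0,0,0.3]
    - [0,0,0,0,0,0,0.6]
    - [0,0,0,0,0,0,0.6]
    - [0,0,0,0,0,2,0.6]
    - [0,0,0,0,0,4,0.6]
    - [0,0,0,0,0,4,0.6]
    - [0,0,0,0,-2,3,0.6]

```text
t: 12.2
tool_pos: [0.5069, 0.31, 0.1742]
ee_rot: [-3.138, -0.002, 0.003]
contact_force: [0.6, 0.8, 0.4]
width: 0.0701
grip_force: 0.0
```

apply_moves:
  targets:
    - [0,0,0,0,-4,0,0.6]
    - [0,0,0,0,-4,0,0.6]
    - [0,0,0,0,-4,0,0.6]
    - [0,0,0,0,-4,0,0.6]
    - [0,0,0,0,-4,0,0.6]
    - [0,0,0,0,-4,0,0.6]
    - [0,0,0,0,-4,0,0.6]
    - [0,0,0,0,-4,0,0.5]
    - [0,0,0,0,-4,0,0.4]
    - [0,0,0,0,-4,0,0.4]
    - [0,0,0,0,-0.9,0,0.4]
    - [0,0,0,0,0,0,0.4]

```text
t: 13.4
tool_pos: [0.5068, -0.1038, 0.1715]
ee_rot: [3.141, 0.0, -0.004]
contact_force: [0.3, 0.1, -0.3]
width: 0.0614
grip_force: 0.0
```

```bash
python3 w.py w6
python3 - <<'E'
from h import *
import pickle
i=pickle.load(open("pics/w6.pkl","rb"))
for e in eggs(cv2.imread("pics/w6.png")[:,:,::-1],lo=(5,35,60),amin=800)[0]:print(e,onz(i,e[0],.053))
im=bot.camera("top")
cv2.imwrite("pics/c3.png",cv2.resize(im[170:270,90:250,::-1],None,fx=5,fy=5,interpolation=2))
E
```

```text
13.45 [ 0.507  -0.1018  0.1715] [-3.141e+00  0.000e+00 -1.000e-03] 0.06139522244560672 0.0 lens px [685.27265321 175.09130745]
([274.8, 176.2], [251, 152, 49, 49, 1769]) [ 0.52743394 -0.10112847  0.053     ]
([486.8, 301.5], [457, 284, 57, 31, 1305]) [ 0.41910185 -0.27875924  0.053     ]
([337.5, 339.0], [314, 325, 46, 28, 996]) [ 0.38250083 -0.15477624  0.053     ]
([305.1, 405.9], [289, 392, 34, 28, 915]) [ 0.30947273 -0.1278496   0.053     ]
```

View pics/c3.png

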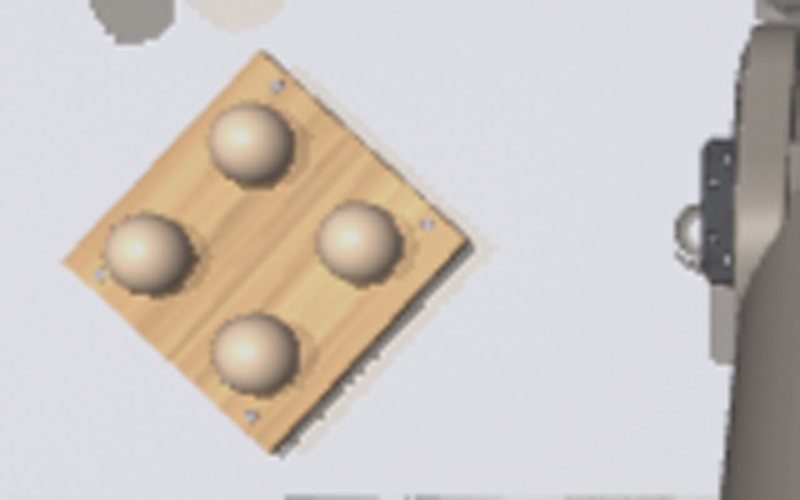

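All four rack wells show eggs, at crop (252,146), (150,255), (360,243) and (255,355). The left one looks slightly wide, so I'll check its tilt numerically.

Run:
```python
from h import *
W=[(.5697,.2713),(.508,.327),(.5133,.2095),(.449,.2715)]
for n in("top","side"):
    im=bot.camera(n);i=bot.camera_info(n);cv2.imwrite(f"pics/{n}2.png",im[:,:,::-1])
    big=cv2.resize(im,None,fx=4,fy=4,interpolation=2);h=cv2.cvtColor(big,cv2.COLOR_RGB2HSV)
    for w in W:
        u=proj(i,(*w,.053));x,y=(u*4+1.5).astype(int);r=54
        sub=h[y-r:y+r,x-r:x+r];m=(sub[:,:,1]<88).astype(np.uint8);m=cv2.morphologyEx(m,cv2.MORPH_OPEN,np.ones((9,9)))
        k,l,s,c=cv2.connectedComponentsWithStats(m);j=l[r,r]
        ct=max(cv2.findContours((l==j).astype(np.uint8),0,1)[0],key=len);e=cv2.fitEllipse(ct)
        base=u;d=proj(i,(*w,.08))-proj(i,(*w,.03))
        print(n,w,"area",s[j][4],"off px",((np.array(e[0])+[x-r,y-r]-1.5)/4-u).round(2),"axes",np.round(e[1],1),"ang",round(e[2]),"vert dir",np.degrees(np.arctan2(d[1],d[0])).round(), "sat",sub[r,r].tolist())
```

```text
top (0.5697, 0.2713) area 3745 off px [-0.96  0.34] axes [65.2 71.4] ang 113 vert dir -160.0 sat [16, 56, 218]
top (0.508, 0.327) area 4484 off px [-2.61  2.19] axes [66.1 97.7] ang 43 vert dir -169.0 sat [15, 61, 214]
top (0.5133, 0.2095) area 4053 off px [-1.68  1.42] axes [64.7 88.2] ang 51 vert dir -165.0 sat [21, 43, 219]
top (0.449, 0.2715) area 3706 off px [ 1.03 -0.34] axes [65.2 70.5] ang 92 vert dir -176.0 sat [30, 15, 220]
side (0.5697, 0.2713) area 2585 off px [0.17 0.71] axes [53.  60.3] ang 157 vert dir -114.0 sat [16, 71, 204]
side (0.508, 0.327) area 2833 off px [-0.02  0.85] axes [56.5 62.1] ang 155 vert dir -118.0 sat [16, 68, 209]
side (0.5133, 0.2095) area 2526 off px [0.26 0.67] axes [52.3 59.6] ang 164 vert dir -109.0 sat [17, 67, 210]
side (0.449, 0.2715) area 2733 off px [ 1.44 -0.76] axes [55.3 61.3] ang 166 vert dir -113.0 sat [15, 70, 207]
```

In the side view all four eggs have matching shape and axis, so the rack eggs are upright. Now I'll grasp the small egg at (0.5275, −0.101).

apply_moves:
  targets:
    - [0,0,0,1,0,-4,0.4]
    - [0,0,0,1,0,-4,0.4]
    - [0,0,0,0,0,-3,0.4]
    - [0,0,0,0,0,-2.1,0.4]
    - [0,0,0,0,0,0,0.4]
    - [0,0,0,0,0,0,0]
    - [0,0,0,0,0,0,-0.3]
    - [0,0,0,0,0,0,-0.5]
    - [0,0,0,0,0,0,-0.5]
    - [0,0,0,0,0,0,-0.5]

```text
t: 14.6
tool_pos: [0.528, -0.102, 0.0417]
ee_rot: [-3.142, -0.002, -0.0]
contact_force: [0.7, 1.4, 4.5]
width: 0.036
grip_force: 15.0
```

apply_moves:
  targets:
    - [0,0,0,0,0,2,-0.5]
    - [0,0,0,0,0,4,-0.5]
    - [0,0,0,0,0,4,-0.5]
    - [0,0,0,0,0,4,-0.5]
    - [0,0,0,0,0,0,-0.5]

```text
t: 15.1
tool_pos: [0.5305, -0.1027, 0.1863]
ee_rot: [3.14, -0.01, -0.001]
contact_force: [1.0, 0.3, -0.1]
width: 0.0362
grip_force: 15.0
```

apply_moves:
  targets:
    - [-0.35,-2.57,0,-0.3,-2.8,0,-0.5]
    - [-0.35,-2.57,0,-0.3,-2.8,0,-0.5]
    - [-0.35,-2.57,0,-0.3,-2.8,0,-0.5]
    - [-0.35,-2.57,0,-0.3,-2.8,0,-0.5]
    - [-0.35,-2.57,0,-0.4,-2.8,0,-0.5]
    - [-0.35,-2.57,0,-0.4,-2.8,0,-0.5]
    - [-0.35,-2.57,0,-0.4,-2.8,0,-0.5]
    - [-0.35,-2.57,0,-0.4,-2.8,0,-0.5]
    - [-0.35,-2.57,0,-0.3,-2.8,0,-0.5]
    - [-0.35,-2.57,0,-0.3,-2.8,0,-0.5]
    - [0,0,0,0,0,0,-0.5]
    - [0,0,0,0,0,0,-0.5]

```text
t: 16.3
tool_pos: [0.4918, -0.3826, 0.1796]
ee_rot: [3.078, -0.447, 0.011]
contact_force: [-0.0, 0.5, -0.5]
width: 0.036
grip_force: 15.0
```

Now I'll lower to the final pose, then check in the wrist and side views.

apply_moves:
  targets:
    - [0,0,0,0.1,-0.1,-1.5,-0.5]
    - [0,0,0,0.1,-0.1,-1.4,-0.5]
    - [0,0,0,0,0,0,-0.5]
    - [0,0,0,0,0,0,-0.5]
    - [0,0,0,0,0,0,-0.5]
    - [0,0,0,0,0,0,-0.5]

```text
t: 16.9
tool_pos: [0.4955, -0.3842, 0.1523]
ee_rot: [3.076, -0.449, 0.015]
contact_force: [0.1, 0.6, 0.2]
width: 0.0363
grip_force: 15.0
```

Run:
```python
from h import *
from scipy.spatial.transform import Rotation as Ro
s=bot.sense();R=Ro.from_euler("xyz",s["ee_rot"]).as_matrix();n=np.array([-.433,.059,.899]);e=s["tool_pos"]-.0145*R[:,2];L=np.array([.5312,-.3902,.073])
d=e-L;print(s["t"],s["tool_pos"],"angle",np.arccos(-R[:,2]@n),"along",d@n,"off",d-(d@n)*n,s["grip_force"],s["width"],s["contact_force"])
v=[]
for c,(x,y,w,h) in(("side",(260,120,130,130)),("wrist",(130,120,300,300))):
    im=bot.camera(c)[:,:,::-1];v.append(cv2.resize(im[y:y+h,x:x+w],(400,400),interpolation=2))
    print(c,proj(bot.camera_info(c),e))
cv2.imwrite("pics/fin.png",np.hstack(v))
```

```text
16.9 [ 0.49551049 -0.38417304  0.15231942] angle 0.028815723274323322 along 0.10161129121498967 off [0.00201507 0.00089493 0.00100552] 14.999911934137344 0.0363132813131421 [0.14683602 0.58885323 0.20856997]
side [354.04102116 180.87117237]
wrist [278.80633692 288.17962623]
```

View pics/fin.png

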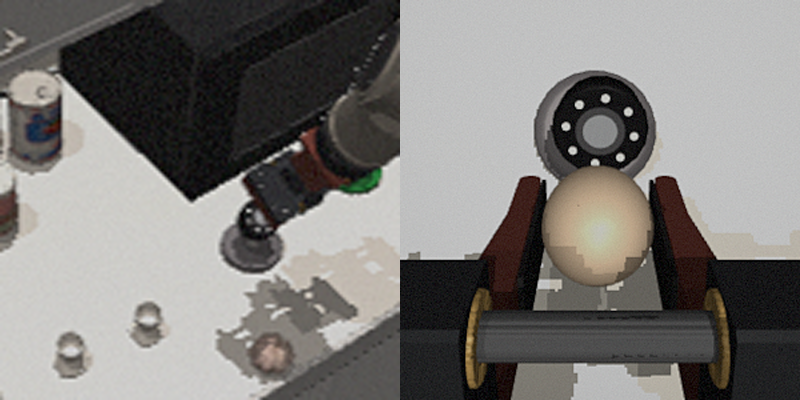

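The egg is held between the pads at crop (597,227), straight above the round-looking lens at (600,131). It is about 102 mm out and 2–3 mm off the line of sight. I'm handing in.

```bash
python3 -c "
from bench import bot
print(bot.sign_off())"
```

```text
the job is handed in; nothing more can be done
None
```

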